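# Send a spice jar round the curved guide to the end stop

## Task

Stand the spice jar with the brown label upright in the socket of the blue carrier puck, let go of it, and then push the puck along the guide rail, round the corner and past the yellow sprung flap, keeping it flat on the deck and never jamming or forcing it (pushes stay under 20 N). Then feel for and press it up against the black rubber face of the end stop with a steady push of about 8 N (never more than 15 N) for about half a second. Leave it there, with the jar in it and the flap sprung back behind it, and do not disturb the other jar, the tin or the tape.

Things in the scene. Friction and masses are not known exactly. Their poses are not given: they have to be found in the camera images.
- spice_jar_1: The spice jar to send: clear glass, brown contents and brown label, green lid; 46 mm in diameter (lid 45), 106 mm tall, 0.11 kg. Origin at the centre of its underside, z up. It stands on the table on the left at the start. Its place may be swapped with that of spice_jar_2.
- spice_jar_2: The other spice jar, a bystander of the same shape and green lid, but with a dark blue and white label. Origin at the centre of its underside. Leave it alone.
- puck: Loose blue round plastic carrier puck, about 0.22 kg, in the first straight of the guide (3.5 mm play to each side). Foot 68 mm in diameter, 20 mm tall; above it a wall 66 mm in diameter up to 44 mm, round a socket 53 mm in diameter and 24 mm deep (its floor 20 mm above the underside). Origin at the centre of its underside, z up; its yaw means nothing.
- guide: Curved guide fixed to the table: 6 mm deck, on each side two 8 mm steel bars (top 34 mm above the table; posts 37), lane 75 mm wide between them. Origin on the table under the lane's centre line where the corner begins. First straight along its +x, x = -0.13 (open end) to 0 at y = 0; then the lane turns left to +y. The bars are dry: pushed askew to the lane where it is, the puck wedges on the outer bars.
- corner (a point): Centre of the guide's 90 degree corner, at x = 0, y = 0.095 m in the guide's frame, at deck height (z = 0.006), axes as the guide's. The lane's centre line goes round it at a radius of 0.095 m, from -y of it to +x of it; then the last straight runs along +y at x = 0.095, from y = 0 to 0.20 in this point's frame.
- stop: Red end stop bracket across the last straight, rigid, 52 mm wide, 44 tall. Origin at the foot of its front, on the deck and the centre line; its y axis points on along the lane. Before it, on an adjusting screw, stands a firm pad with a black rubber face (50 mm wide, up to 41 mm above the deck), 8 to 26 mm before the origin: set differently each time, NOT measured, to be felt for. The puck touches it with its rim.
- flap (a joint): Yellow sprung anti-return flap, blade 42 mm long, 42 to 51 mm above the table, hinged at the outer side of the last straight (guide frame x = 0.142, y = 0.113). 0 rad = sprung out, across and on along the lane, 14 mm in from the outer bar; up to 0.65 as the passing puck or a finger folds it aside (a push of 1 to 3 N). It springs back by itself behind the puck.
- tin_2: Low tin of green peas, 76 mm in diameter, 58 mm tall, a bystander. Origin at the centre of its underside.
- masking_tape: Roll of masking tape lying flat, 98 mm across, 25 mm tall, a bystander. Origin at the middle of its underside.
Mind the look-alikes: they are no part of the job. Leave any turquoise look-alike of the spice_jar_1 alone.

How it is judged:
On the way, in this order (a step that is already met when the one before it is completed fails the run):
1. the jar stands in the puck's socket, in the first straight of the guide, and is let go of (horizontal distance between spice_jar_1 and puck below 0.006 m and z of spice_jar_1 in the frame of puck between 0.015 and 0.024 m and angle between spice_jar_1's own z axis and vertical below 0.15 rad and x of puck in the frame of guide between -0.11 and 0 m and y of puck in the frame of guide between -0.006 and 0.006 m and contact force between spice_jar_1 and the fingers below 0.3 N), for 0.2 s.
2. the puck, with the jar, slides through the middle of the corner (horizontal distance between spice_jar_1 and puck below 0.006 m and z of spice_jar_1 in the frame of puck between 0.015 and 0.024 m and angle between spice_jar_1's own z axis and vertical below 0.15 rad and x of puck in the frame of guide between 0.045 and 0.09 m and y of puck in the frame of guide between 0.005 and 0.05 m and height (world z) of puck below 0.012 m).
3. the puck is pressed against the end stop with more than 3 N for 0.3 s (horizontal distance between spice_jar_1 and puck below 0.006 m and z of spice_jar_1 in the frame of puck between 0.015 and 0.024 m and angle between spice_jar_1's own z axis and vertical below 0.15 rad and contact force between puck and stop above 3 N and x of puck in the frame of stop between -0.006 and 0.006 m), for 0.3 s.
At the end, for the whole second after the job is handed in: The puck stands flat in the last straight between flap and stop (its centre 39 to 63 mm before the bracket), the brown-label jar upright on its socket floor (within 6 mm of centre), the flap sprung back behind it (under 0.15 rad), all at rest (horizontal distance between spice_jar_1 and puck below 0.006 m and z of spice_jar_1 in the frame of puck between 0.015 and 0.024 m and angle between spice_jar_1's own z axis and vertical below 0.15 rad and y of puck in the frame of stop between -0.063 and -0.039 m and x of puck in the frame of stop between -0.006 and 0.006 m and height (world z) of puck below 0.009 m and angle between puck's own z axis and vertical below 0.05 rad and value of joint flap below 0.15 rad and linear speed of each of puck, spice_jar_1 below 0.01 m/s); the robot touches nothing.
It fails at once if the robot pushes the puck with more than 20 N (jammed or forced), or the puck presses on or knocks against the end stop with more than 15 N (contact force between puck and stop above 15 N or contact force between puck and the fingers above 20 N or contact force between puck and the arm above 20 N).
It fails at once if the puck is lifted 12 mm or more off the deck (height (world z) of puck above 0.018 m).
It fails at once if the jar is tipped over by more than 40 degrees (angle between spice_jar_1's own z axis and vertical above 0.7 rad).
It fails at once if the other jar, the tin or the tape is moved by more than 20 mm (distance of any of spice_jar_2, tin_2, masking_tape from where it was at the start of the episode above 0.02 m).
It also fails if it takes over 72 s, if anything falls off the work surface, if the arm or the gripper's body presses on something with over 40 N, if the wrist force passes 120 N, or if a joint passes its speed limit or range.

## Robot

A 6-joint arm with a two-finger parallel gripper is mounted at the origin on a cart in front of the work surface, level with it; the furniture and walls round the work are solid. World frame = base frame: x ahead of the robot, y to its left, z up, the work surface at z = 0. Lengths are in m, angles in rad, forces in N, time in s.
With the tool pointing down it reaches from about 0.25 to 0.775 m from the base axis. Payload 4 kg.
Tool frame: the origin (TCP) lies at the centre of the arm's flange, where the gripper is bolted on; the fingertips stand 199 mm ahead of it and the grasp point (between the pads) lies 180 mm ahead of it (robot.tcp_to_tips is the z of the fingertips in the tool frame, in m); z points along the fingers, y is the line along which they close (so a half turn about z gives the same grasp; the last joint's range is limited). The gripper opens to 94 mm and grips with 3 to 60 N. Pads are 16 mm wide; open, the fingers measure 119 mm over their backs; the gripper's body (75 mm by 177 mm) begins 78 mm behind the grasp point.
Start: joints at [1.159, 0.087, 1.371, -0, 1.684, -0.103], TCP at [0.167, 0.524, 0.405] pointing down, gripper open.
Joint ranges: [-3.1, 3.1], [-0.76, 2.03], [0.27, 2.55], [-1.08, 4.22], [0.17, 2.65], [-2.57, 2.57]. Speed limits (rad/s): [2.79, 2.79, 3.14, 3.14, 3.14, 3.14].

## Interface

Orientations are given as [roll, pitch, yaw] about the fixed x, y, z axes, in that order (R = Rz(yaw) Ry(pitch) Rx(roll)).
In Python, from bench import robot gives the robot as it stands.
- The arm moves only by the tool play_rows, never from a script. Its arguments are lists of equal length, an entry for each row: "translation": the shift along the tool's x, y, z scaled (see below), a list of three; "twist": the turn, a rotation vector about the tool's x, y, z scaled (see below), a list of three; "gripper": the opening, from -1 (shut) to 1 (fully open). A call has 1 to 8 rows; each row shifts and turns the commanded pose from where the row before left it, along the tool's axes as they then stand; what a row does not reach is not made up. The controller multiplies each number of a shift by 0.04 m and each number of a turn by 0.1 rad. A row lasts 1/10 s, in which the tool goes at most 50 mm and 8.59 degrees, less where a joint would pass 70% of its speed; a pose out of reach is approached as far as the arm can. A call with a number of a shift or a turn outside -1 to 1 is refused whole. A call with a gripper value outside its range is refused whole. The fingers move at their own pace and stop on an object; the grip force is fixed at half the most. Time passes only in rows, so rows that do not move let the fingers close. It gives the time, the measured TCP pose, the force, the opening and the grip force at its end, in the units of the state.
- robot.get_obs(): the state, without advancing time (a new reading comes with each control period).
- robot.snapshot(name): name is "scene" or "top" or "wrist"; returns the picture (400x640x3 uint8, red, green, blue); there is no depth.
- robot.camera_model(name): a dict with "camera_matrix" (3x3 intrinsics, pixels), "k1" (the pictures are not rectified: a ray, as slopes to the right and down, at radius r is drawn at 1 + k1 r^2 times it, then the intrinsics apply), "rvec" (rotation vector, rad) and "tvec" (3), from world to camera coordinates, as OpenCV has them. Camera axes: x right, y down, z forward; pixel columns grow to the right and rows downward; lengths in m; the calibration is good to about 2 mm. A picture is of the moment at which its call begins: read the wrist's pose just before it. camera_model takes no time and is no camera call; for the wrist camera it gives the pose at the moment of the call.
- robot.close_job(): hands the job in; it is judged then, once.
Trained networks look in the newest picture that a camera, given by its name, has taken for a name from the list of things; names that differ only in an ending like _2 or _b are one class to them, and where a whole thing is asked for, a point or a joint stands for the part that bears it (a point fixed in the world has none). Each returns a list of dicts, best first, with "score" (0 to 1); they miss things now and then, are a little off and sometimes report something else, mostly with a low value. They report only what shows in the picture. A call takes as long as a camera call. They do not tell look-alikes from the thing itself.
- robot.recognise(name, camera): "centre" ([x, y, z] in m, in world coordinates, good to about 4 mm: the middle of the surface that is visible of it).
- robot.spot_point(name, camera): "centre" ([x, y, z] in m, in world coordinates, good to about 4 mm: a listed point, or the origin of a listed thing).
The state is a dict: "time": time; "joint_positions": joint angles; "qvel": joint speeds; "joint_torque": joint torques, N m; "tool_pos": TCP position; "ee_rot": TCP orientation; "wrist_force": force on the tool from outside, world axes, zero at the start; "wrist_torque": the same for the moment, N m; "width": finger opening in m; "finger_force": force on a finger pad.
Only numpy, scipy, OpenCV 4.12 (cv2) and the standard library are available. Lean on these libraries where they do the work, as an engineer would, in place of code of your own. Each camera call takes 0.05 s, during which the arm holds its last target. There are 200 camera calls.

## Working session

There is one attempt and no reset: what is moved stays moved. The work goes in short steps, Python scripts to look and compute and a tool call to move; the robot and the scene stay as the last step left them, time stands still between calls to the robot, and variables do not carry over. Pictures are saved under pics/ and viewed, at most 10 in all, crops included, and the job is handed in when it is done.

Besides the shell and the picture viewer there is one more tool, called after "Request:" by a JSON object that holds its "fn" and its "kwargs". play_rows: Moves the arm, as the interface text tells. Its arguments: {"type":"object","properties":{"translation":{"type":"array","items":{"type":"array","items":{"type":"number","minimum":-1,"maximum":1}}},"twist":{"type":"array","items":{"type":"array","items":{"type":"number","minimum":-1,"maximum":1}}},"gripper":{"type":"array","items":{"type":"number"}}},"required":["translation","twist","gripper"]}

```bash
mkdir -p pics; cat > h.py <<'E'
import numpy as np, cv2
from bench import robot
def save(cam,name,crop=None,scale=1):
    im=robot.snapshot(cam)
    if crop: x0,y0,x1,y1=crop; im=im[y0:y1,x0:x1]
    if scale!=1: im=cv2.resize(im,None,fx=scale,fy=scale,interpolation=cv2.INTER_CUBIC)
    cv2.imwrite('pics/'+name+'.png',im[:,:,::-1])
def proj(cam,P):
    m=robot.camera_model(cam);R=cv2.Rodrigues(np.array(m['rvec'],float))[0]
    c=np.atleast_2d(P)@R.T+np.array(m['tvec']).ravel();s=c[:,:2]/c[:,2:]
    s=s*(1+m['k1']*(s**2).sum(1,keepdims=True));K=np.array(m['camera_matrix'])
    return s@K[:2,:2].T+K[:2,2]
def ray(cam,px,z):
    m=robot.camera_model(cam);K=np.array(m['camera_matrix']);R=cv2.Rodrigues(np.array(m['rvec'],float))[0]
    d=np.linalg.inv(K)@np.c_[np.atleast_2d(px),np.ones(len(np.atleast_2d(px)))].T
    s=d[:2].T;u=s.copy()
    for _ in range(20): u=s/(1+m['k1']*(u**2).sum(1,keepdims=True))
    t=np.array(m['tvec']).ravel();o=-R.T@t;w=np.c_[u,np.ones(len(u))]@R
    return o+w*((z-o[2])/w[:,2:])
E
python3 - <<'E'
from h import *
np.set_printoptions(precision=4,suppress=True)
save('top','top0');save('scene','scene0')
for c in('top','scene'):
  for n in('spice_jar_1','puck','guide','corner','stop','flap','tin_2','masking_tape'):
    print(c,n,[(round(d['score'],2),np.round(d['centre'],3).tolist(),np.round(proj(c,d['centre'])[0]).tolist()) for d in robot.spot_point(n,c)])
print(robot.get_obs())
E
```

```text
top spice_jar_1 [(0.9, [0.487, 0.256, -0.001], [225.0, 227.0]), (0.84, [0.392, 0.236, -0.005], [232.0, 259.0]), (0.63, [0.4, 0.335, -0.005], [198.0, 256.0])]
top puck [(0.67, [0.496, -0.133, 0.007], [357.0, 222.0])]
top guide [(0.86, [0.545, -0.133, -0.0], [356.0, 206.0]), (0.7, [0.635, 0.119, 0.011], [271.0, 176.0])]
top corner [(0.68, [0.541, -0.04, 0.003], [325.0, 208.0]), (0.43, [0.637, 0.119, 0.009], [271.0, 176.0])]
top stop [(0.68, [0.637, 0.118, 0.01], [271.0, 176.0])]Traceback (most recent call last):
  File "<stdin>", line 6, in <module>
ValueError: it knows: corner, guide, masking_tape, puck, spice_jar, stop, tin
```

```bash
python3 - <<'E'
from h import *
for n in('spice_jar_1','puck','guide','corner','stop'):
    c='scene';print(c,n,[(round(d['score'],2),np.round(d['centre'],3).tolist(),np.round(proj(c,d['centre'])[0]).tolist()) for d in robot.spot_point(n,c)])
o=robot.get_obs();print(o['time'],o['tool_pos'],o['ee_rot'],o['width'])
E
```

```text
scene spice_jar_1 [(0.74, [0.394, 0.234, -0.002], [220.0, 206.0]), (0.68, [0.488, 0.257, -0.002], [241.0, 185.0]), (0.66, [0.392, 0.329, -0.002], [199.0, 190.0])]
scene puck [(0.82, [0.496, -0.133, 0.004], [344.0, 256.0])]
scene guide [(0.82, [0.546, -0.133, -0.001], [357.0, 246.0])]
scene corner [(0.55, [0.547, -0.035, 0.007], [329.0, 223.0])]
scene stop [(0.87, [0.633, 0.12, 0.006], [310.0, 180.0]), (0.7, [0.543, -0.037, 0.006], [328.0, 225.0])]
0.6 [0.16715954 0.52396837 0.40471094] [3.14147655e+00 1.75285917e-05 2.83278220e+00] 0.09408962883136604
```

View pics/top0.png

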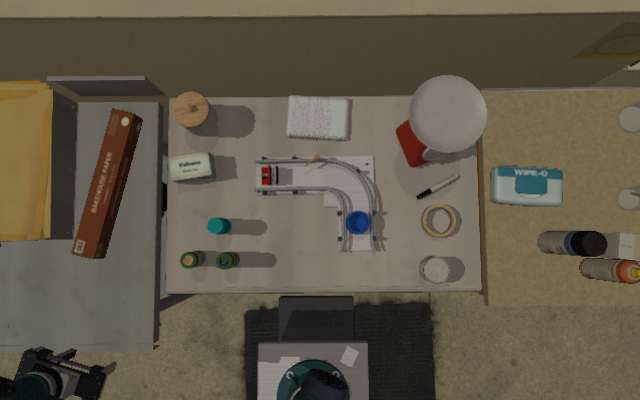

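View pics/scene0.png

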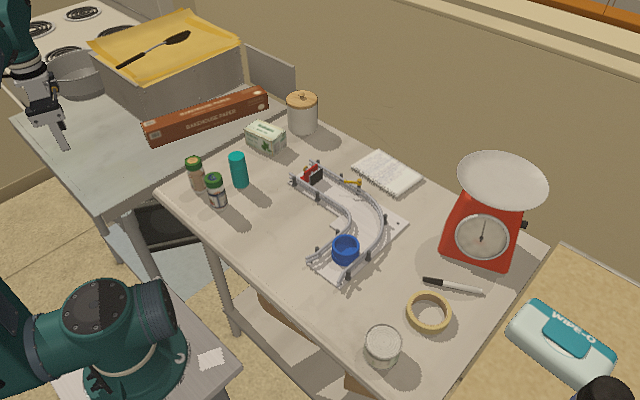

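Three jar-like things in scene0: (194,172) brownish label with green lid, (215,190) dark blue and white label with green lid, and (237,170) plain turquoise. The first fits spice_jar_1, so I'll confirm it in an enlarged crop. The puck is at (345,250), and the stop is the red bracket at (312,172).

```bash
python3 - <<'E'
from h import *
save('scene','crop1',(170,140,270,220),6)
robot.snapshot('top')
for c in('top','scene'):
 for n in('spice_jar','puck','guide','corner','stop'):
  for f in (robot.recognise,) if n=='spice_jar' else (robot.spot_point,):
    print(c,n,f.__name__,[(round(d['score'],2),np.round(d['centre'],4).tolist()) for d in f(n,c)])
E
```

```text
top spice_jar call [(0.8, [0.3999, 0.3225, 0.1001]), (0.57, [0.4874, 0.246, 0.1031]), (0.53, [0.3887, 0.2281, 0.1022])]
top puck call [(0.74, [0.4931, -0.1337, 0.0064])]
top guide call [(0.73, [0.5487, -0.1342, -0.0023])]
top corner call [(0.73, [0.5443, -0.0371, 0.0057])]
top stop call [(0.8, [0.6355, 0.1142, 0.0111]), (0.59, [0.501, -0.3663, 0.0042])]
scene spice_jar call [(0.9, [0.3839, 0.3142, 0.0666]), (0.79, [0.4788, 0.2426, 0.0645]), (0.56, [0.3855, 0.2206, 0.0716])]
scene puck call [(0.89, [0.4984, -0.1349, 0.0035])]
scene guide call [(0.91, [0.5471, -0.1325, -0.0017])]
scene corner call [(0.78, [0.5452, -0.0375, 0.0083])]
scene stop call [(0.56, [0.6357, 0.1178, 0.0032])]
```

View pics/crop1.png

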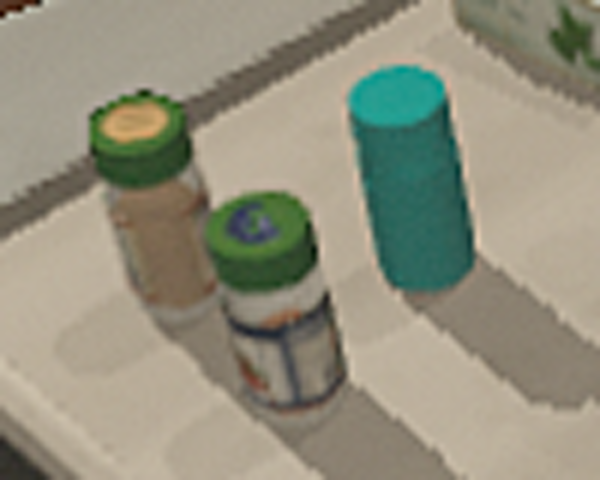

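The crop confirms it: the left jar (crop (150,210), orange disc on the lid) has the brown label. The middle one is blue and white, and the right one is the turquoise look-alike. The target is about (0.396, 0.328).

Request:
{"fn": "play_rows", "kwargs": {"translation": [[0, 0, 0], [0, 0, 0], [0, 0, 0], [0, 0, 0], [0, 0, 0], [0, 0, 0], [0, 0, 0], [0, 0, 0]], "twist": [[0, 0, 1], [0, 0, 1], [0, 0, 1], [0, 0, 1], [0, 0, 1], [0, 0, 1], [0, 0, 1], [0, 0, 1]], "gripper": [1, 1, 1, 1, 1, 1, 1, 1]}}

```text
time: 2.0
tool_pos: [0.1672, 0.524, 0.4047]
ee_rot: [3.141, -0.0, 2.029]
wrist_force: [-0.1, 0.5, -0.3]
width: 0.0939
finger_force: 0.0
```

Request:
{"fn": "play_rows", "kwargs": {"translation": [[0, 0, 0], [0, 0, 0], [0, 0, 0], [0, 0, 0], [0, 0, 0]], "twist": [[0, 0, 0.924], [0, 0, 0.924], [0, 0, 0.924], [0, 0, 0.924], [0, 0, 0.924]], "gripper": [1, 1, 1, 1, 1]}}

```text
time: 2.5
tool_pos: [0.1671, 0.524, 0.4047]
ee_rot: [3.142, -0.0, 1.567]
wrist_force: [0.4, 0.3, 0.3]
width: 0.094
finger_force: 0.0
```

Request:
{"fn": "play_rows", "kwargs": {"translation": [[-0.61, 0.715, 0.1], [-0.61, 0.715, 0.1], [-0.61, 0.715, 0.1], [-0.61, 0.715, 0.1], [-0.61, 0.715, 0.1], [-0.61, 0.715, 0.1], [-0.61, 0.715, 0.1], [-0.61, 0.715, 0.1]], "twist": [[0, 0, 0], [0, 0, 0], [0, 0, 0], [0, 0, 0], [0, 0, 0], [0, 0, 0], [0, 0, 0], [0, 0, 0]], "gripper": [1, 1, 1, 1, 1, 1, 1, 1]}}

```text
time: 3.3
tool_pos: [0.3969, 0.3276, 0.3727]
ee_rot: [3.141, -0.0, 1.571]
wrist_force: [0.5, 1.0, 0.2]
width: 0.094
finger_force: 0.0
```

```bash
python3 - <<'E'
from h import *
np.set_printoptions(precision=4,suppress=True)
save('wrist','w1')
o=robot.get_obs();print(o['time'],o['tool_pos'],o['ee_rot'],o['wrist_force'])
m=robot.camera_model('wrist');R=cv2.Rodrigues(np.array(m['rvec']))[0];print(m['camera_matrix'],-R.T@np.array(m['tvec']).ravel(),R[2])
c='wrist'
for n in('spice_jar',):
  for f in(robot.recognise,robot.spot_point):print([(round(d['score'],2),np.round(d['centre'],4).tolist(),proj(c,d['centre'])[0]) for d in f(n,c)])
E
```

```text
3.35 [0.4003 0.3246 0.3717] [3.1387 0.0043 1.5655] [ 2.107  -2.6855 -0.4153]
[[306.281    0.     315.3521]
 [  0.     306.281  200.5092]
 [  0.       0.       1.    ]] [0.4021 0.4002 0.3504] [ 0.0007 -0.2613 -0.9653]
[(0.96, [0.39, 0.2533, 0.0816], array([305.9105, 276.0688])), (0.94, [0.3989, 0.3374, 0.1056], array([314.2626, 199.0218])), (0.68, [0.4731, 0.2707, 0.0684], array([388.76  , 253.3355]))]
[(0.91, [0.4924, 0.2646, 0.001], array([392.6677, 235.8879])), (0.89, [0.3908, 0.2353, 0.002], array([309.9308, 258.6184])), (0.81, [0.398, 0.331, -0.0004], array([315.3419, 182.7567]))]
```

View pics/w1.png

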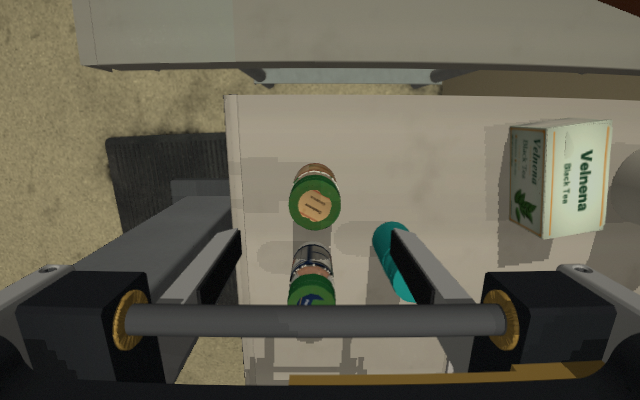

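The wrist view shows the brown-label lid at (315,202), the blue-label jar at (312,290) behind the gripper bar, and the turquoise one at (395,255). I'll measure the lid again now the arm has settled.

```bash
cat >> h.py <<'E'
def blob(cam,lo,hi,win):
    x0,y0,x1,y1=win;im=robot.snapshot(cam)
    hsv=cv2.cvtColor(im,cv2.COLOR_RGB2HSV)[y0:y1,x0:x1]
    m=cv2.inRange(hsv,lo,hi)
    cs=max(cv2.findContours(m,cv2.RETR_EXTERNAL,cv2.CHAIN_APPROX_NONE)[0],key=cv2.contourArea)
    return cv2.convexHull(cs)[:,0,:]+[x0,y0]
E
python3 - <<'E'
from h import *
np.set_printoptions(precision=4,suppress=True)
for _ in range(4): robot.snapshot('wrist')
o=robot.get_obs();print(o['time'],o['tool_pos'],o['ee_rot'])
h=blob('wrist',(40,60,20),(85,255,255),(270,150,360,245))
print(h.min(0),h.max(0))
# lid top rim: far side of hull only; fit circle on plane z=.106 using upper half + sides, and lid at lower edge
p=ray('wrist',h,0.106)[:,:2];(c,r)=cv2.minEnclosingCircle(p.astype(np.float32));print('enclosing',c,r)
from scipy.optimize import least_squares
f=least_squares(lambda q:np.hypot(*(p-q).T)-0.0225,[.397,.33],loss='soft_l1',f_scale=.001);print(f.x)
E
```

```text
3.65 [0.3952 0.3296 0.373 ] [ 3.1415 -0.0007  1.5724]
[291 177] [342 232]
enclosing (0.39598348736763, 0.33649691939353943) 0.02467324025928974
[0.3973 0.3358]
```

```bash
python3 - <<'E'
from h import *
np.set_printoptions(precision=4,suppress=True)
h=blob('wrist',(40,60,20),(85,255,255),(270,150,360,245))
o=robot.get_obs();print(o['tool_pos'])
p=ray('wrist',h,0.106)[:,:2]
from scipy.optimize import least_squares
lo=p[h[:,1]>h[:,1].max()-24]
f=least_squares(lambda q:np.hypot(*(lo-q).T)-0.0225,[.397,.33],loss='soft_l1',f_scale=.001);print(f.x,len(lo),f.fun)
robot.snapshot('top');h=blob('top',(35,60,20),(85,255,255),(178,245,203,272));p=ray('top',h,.106);print(p.min(0),p.max(0),p.mean(0))
E
```

```text
[0.3951 0.3297 0.373 ]
[0.3974 0.3348] 14 [-0.0006 -0.0003 -0.0003  0.0001 -0.0001  0.0001  0.0003  0.0002  0.0002
 -0.0001 -0.0002 -0.0002 -0.0002 -0.0007]
[0.3772 0.3071 0.106 ] [0.4175 0.3529 0.106 ] [0.3974 0.3304 0.106 ]
```

Request:
{"fn": "play_rows", "kwargs": {"translation": [[0.075, 0.05, 0.575], [0, 0, 0.575], [0, 0, 0.575], [0, 0, 0.575], [0, 0, 0.575], [0, 0, 0], [0, 0, 0]], "twist": [[0, 0, 0], [0, 0, 0], [0, 0, 0], [0, 0, 0], [0, 0, 0], [0, 0, 0], [0, 0, 0]], "gripper": [1, 1, 1, 1, 1, 1, 1]}}

```text
time: 4.55
tool_pos: [0.3977, 0.3321, 0.2579]
ee_rot: [-3.141, 0.0, 1.571]
wrist_force: [0.5, 0.5, 0.1]
width: 0.0941
finger_force: 0.0
```

Request:
{"fn": "play_rows", "kwargs": {"translation": [[0, 0, 0], [0, 0, 0], [0, 0, 0], [0, 0, 0], [0, 0, 0], [0, 0, 0], [0, 0, 0], [0, 0, 0]], "twist": [[0, 0, 0], [0, 0, 0], [0, 0, 0], [0, 0, 0], [0, 0, 0], [0, 0, 0], [0, 0, 0], [0, 0, 0]], "gripper": [-1, -1, -1, -1, -1, -1, -1, -1]}}

```text
time: 5.35
tool_pos: [0.3979, 0.3318, 0.2577]
ee_rot: [-3.141, -0.0, 1.571]
wrist_force: [-0.4, -0.3, 1.1]
width: 0.0451
finger_force: 30.0
```

Request:
{"fn": "play_rows", "kwargs": {"translation": [[0, 0, -0.5], [0, 0, -0.75], [0, 0, -0.75], [0, 0, -0.75], [0, 0, -0.75]], "twist": [[0, 0, 0], [0, 0, 0], [0, 0, 0], [0, 0, 0], [0, 0, 0]], "gripper": [-1, -1, -1, -1, -1]}}

```text
time: 5.85
tool_pos: [0.3978, 0.3317, 0.3984]
ee_rot: [-3.141, 0.0, 1.571]
wrist_force: [0.1, 0.3, -0.7]
width: 0.045
finger_force: 30.0
```

Request:
{"fn": "play_rows", "kwargs": {"translation": [[-0.4, 0.2, 0], [-0.8, 0.2, 0], [-0.9, 0.2, 0], [-0.9, 0.2, 0], [-0.9, 0.2, 0], [-0.9, 0.2, 0], [-0.9, 0.2, 0], [-0.9, 0.2, 0]], "twist": [[0, 0, 0], [0, 0, 0], [0, 0, 0], [0, 0, 0], [0, 0, 0], [0, 0, 0], [0, 0, 0], [0, 0, 0]], "gripper": [-1, -1, -1, -1, -1, -1, -1, -1]}}

```text
time: 6.65
tool_pos: [0.4619, 0.0663, 0.3973]
ee_rot: [-3.141, -0.0, 1.571]
wrist_force: [1.2, -0.4, -1.1]
width: 0.0448
finger_force: 30.0
```

Request:
{"fn": "play_rows", "kwargs": {"translation": [[-0.9, 0.2, 0], [-0.9, 0.2, 0], [-0.8, 0.2, 0], [-0.5, 0.2, 0], [-0.3, 0.04, 0], [0, 0, 0], [0, 0, 0], [0, 0, 0]], "twist": [[0, 0, 0], [0, 0, 0], [0, 0, 0], [0, 0, 0], [0, 0, 0], [0, 0, 0], [0, 0, 0], [0, 0, 0]], "gripper": [-1, -1, -1, -1, -1, -1, -1, -1]}}

```text
time: 7.45
tool_pos: [0.4953, -0.0672, 0.3977]
ee_rot: [3.142, -0.001, 1.572]
wrist_force: [0.0, -0.6, -1.2]
width: 0.0449
finger_force: 30.0
```

```bash
python3 - <<'E'
from h import *
np.set_printoptions(precision=4,suppress=True)
save('wrist','w2');o=robot.get_obs();print(o['time'],o['tool_pos'],o['wrist_force'])
for n in('puck','guide','corner'):print(n,[(round(d['score'],2),np.round(d['centre'],4).tolist()) for d in robot.spot_point(n,'wrist')])
robot.snapshot('top')
for n in('puck','guide','corner','stop'):print(n,[(round(d['score'],2),np.round(d['centre'],4).tolist()) for d in robot.spot_point(n,'top')])
E
```

```text
7.5 [ 0.4953 -0.0672  0.3978] [-0.2873 -0.3747 -1.7055]
puck []
guide [(0.88, [0.5463, -0.1288, 0.0012])]
corner [(0.56, [0.5476, -0.0362, 0.008])]
puck []
guide [(0.56, [0.5437, -0.1303, -0.0012])]
corner []
stop [(0.76, [0.6389, 0.1186, 0.0071])]
```

View pics/w2.png

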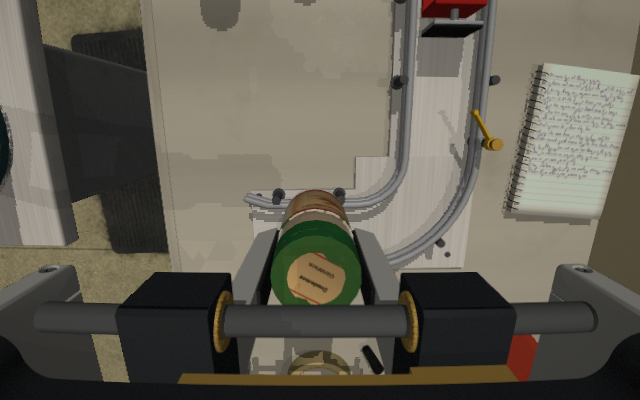

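The view shows the jar in the grip with its lid at (317,270), the guide's corner at (430,230), the flap at (488,140) and the pad and stop at (455,20). The jar hides the puck, so I'll fit the puck in the first pictures.

```bash
python3 - <<'E'
from h import *
from scipy.optimize import least_squares
np.set_printoptions(precision=4,suppress=True)
print(proj('wrist',[[.495,-.133,.05],[.575,-.133,.05]]))
for cam,win in(('top',(335,200,380,245)),('scene',(325,225,370,275))):
    im=cv2.imread(f'pics/{cam}0.png');x0,y0,x1,y1=win
    m=cv2.inRange(cv2.cvtColor(im,cv2.COLOR_BGR2HSV)[y0:y1,x0:x1],(100,120,20),(130,255,255))
    k=max(cv2.findContours(m,cv2.RETR_EXTERNAL,cv2.CHAIN_APPROX_NONE)[0],key=cv2.contourArea)
    h=cv2.convexHull(k)[:,0,:]+[x0,y0];print(cam,h.min(0),h.max(0))
    # silhouette model: hull of rim circle z=.05 r=.033 , z=.026 r=.033
    t=np.linspace(0,2*np.pi,60)
    def sil(q):
        P=np.vstack([np.c_[q[0]+r*np.cos(t),q[1]+r*np.sin(t),0*t+z] for r,z in((.033,.05),(.033,.036))])
        return cv2.convexHull(proj(cam,P).astype(np.float32))
    f=lambda q:[cv2.pointPolygonTest(sil(q),(float(a),float(b)),True) for a,b in h]
    s=least_squares(lambda q:np.array(f(q)),[.495,-.133],diff_step=1e-3,loss='soft_l1');print(s.x,np.abs(s.fun).mean(),'px/m',np.linalg.norm(proj(cam,[.5,-.133,.05])-proj(cam,[.49,-.133,.05]))*100)
E
```

```text
[[313.8686 245.6621]
 [383.2794 245.529 ]]
top [346 211] [369 233]
[ 0.4962 -0.1318] 0.23638528736477127 px/m 351.80144073735914
scene [332 234] [358 265]
[ 0.4905 -0.1373] 1.6782139902540376 px/m 367.1378240395737
```

Request:
{"fn": "play_rows", "kwargs": {"translation": [[-0.6, 0, 0], [-0.8, 0, 0], [-0.8, 0, 0], [-0.7, 0, 0], [-0.4, 0, 0], [0, 0, 0], [0, 0, 0], [0, 0, 0]], "twist": [[0, 0, 0], [0, 0, 0], [0, 0, 0], [0, 0, 0], [0, 0, 0], [0, 0, 0], [0, 0, 0], [0, 0, 0]], "gripper": [-1, -1, -1, -1, -1, -1, -1, -1]}}

```text
time: 8.7
tool_pos: [0.4957, -0.1992, 0.3977]
ee_rot: [3.141, -0.001, 1.572]
wrist_force: [0.3, 1.1, -1.2]
width: 0.045
finger_force: 30.0
```

```bash
python3 - <<'E'
from h import *
from scipy.optimize import least_squares
np.set_printoptions(precision=4,suppress=True)
save('wrist','w3');o=robot.get_obs();print(o['time'],o['tool_pos'])
for n in('puck','guide','corner','stop'):print(n,[(round(d['score'],2),np.round(d['centre'],4).tolist()) for d in robot.spot_point(n,'wrist')])
h=blob('wrist',(100,120,20),(130,255,255),(250,60,400,190));print(h.min(0),h.max(0))
p=ray('wrist',h,.05)[:,:2]
f=least_squares(lambda q:np.hypot(*(p-q).T)-0.033,[.495,-.133],loss='soft_l1',f_scale=.001);print('puck rim',f.x,np.abs(f.fun).max())
E
```

```text
8.75 [ 0.4957 -0.199   0.3978]
puck [(0.78, [0.4962, -0.1323, 0.0052])]
guide [(0.72, [0.5445, -0.1322, 0.002])]
corner [(0.75, [0.5461, -0.0351, 0.0056])]
stop []
[285  95] [346 158]
puck rim [ 0.4972 -0.1318] 0.001153399262996041
```

View pics/w3.png

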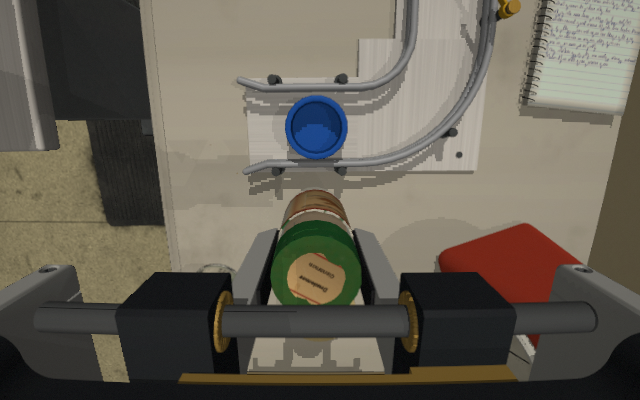

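The puck is at (316,127), centred between the bars, and the jar is held straight with its lid at (316,270). Next I measure the lid offset in the grip with the same camera.

```bash
python3 - <<'E'
from h import *
from scipy.optimize import least_squares
np.set_printoptions(precision=4,suppress=True)
h=blob('wrist',(40,60,20),(85,255,255),(265,200,368,303))
o=robot.get_obs();print(o['tool_pos'],h.min(0),h.max(0))
p=ray('wrist',h,.246)[:,:2]
# top rim: sides/lower part not at the crop edge (rod hides lowest)
for a,b in((255,300),(265,300),(275,302)):
    l=p[(h[:,1]>a)&(h[:,1]<b)]
    f=least_squares(lambda q:np.hypot(*(l-q).T)-0.0225,[.495,-.2],loss='soft_l1',f_scale=.001);print(len(l),f.x,np.abs(f.fun).max())
# full-model: hull of two circles z=.246 and z=.226
im=robot.snapshot('wrist');hs=cv2.cvtColor(im,cv2.COLOR_RGB2HSV)
t=np.linspace(0,2*np.pi,80)
hh=h[h[:,1]<300]
def f(q):
    P=np.vstack([np.c_[q[0]+.0225*np.cos(t),q[1]+.0225*np.sin(t),0*t+z] for z in(.246,.246-q[2]*.1)])
    s=cv2.convexHull(proj('wrist',P).astype(np.float32))
    return [cv2.pointPolygonTest(s,(float(a),float(b)),True) for a,b in hh]
s=least_squares(lambda q:np.array(f(q)),[.495,-.2,.2],diff_step=1e-3,loss='soft_l1');print(s.x,np.abs(s.fun).mean())
E
```

```text
[ 0.4956 -0.1998  0.3978] [270 220] [361 302]
13 [ 0.4972 -0.1955] 0.0008705761857587535
11 [ 0.4971 -0.1951] 0.0008793011756330488
10 [ 0.4971 -0.195 ] 0.00046206011286847176
[ 0.4971 -0.1961  0.167 ] 0.5535826986315556
```

Request:
{"fn": "play_rows", "kwargs": {"translation": [[0.4, 0, 0], [0.6, 0, 0], [0.4, 0, 0.2], [0.25, 0, 0.5], [0, 0, 0.6], [0, 0, 0.6], [0, 0, 0.1], [0, 0, 0]], "twist": [[0, 0, 0], [0, 0, 0], [0, 0, 0], [0, 0, 0], [0, 0, 0], [0, 0, 0], [0, 0, 0], [0, 0, 0]], "gripper": [-1, -1, -1, -1, -1, -1, -1, -1]}}

```text
time: 9.9
tool_pos: [0.4953, -0.1335, 0.3166]
ee_rot: [-3.139, -0.001, 1.571]
wrist_force: [-0.1, -0.7, -1.3]
width: 0.045
finger_force: 30.0
```

```bash
python3 - <<'E'
from h import *
np.set_printoptions(precision=4,suppress=True)
save('scene','s2',(300,180,400,280),6);o=robot.get_obs();print(o['time'],o['tool_pos'])
t=np.linspace(0,2*np.pi,80);x,y,z=o['tool_pos']
im=cv2.imread('pics/s2.png')
def circ(cx,cy,zz,r,col):
    q=(proj('scene',np.c_[cx+r*np.cos(t),cy+r*np.sin(t),0*t+zz])-[300,180]+.5)*6
    cv2.polylines(im,[q.astype(np.int32)],True,col,1)
circ(x,y+.0015,z-.258,.023,(0,255,255));circ(x,y+.0015,z-.258+.106,.0225,(0,255,255))
circ(.4966,-.132,.05,.033,(0,0,255))
cv2.imwrite('pics/s2o.png',im)
E
```

```text
9.95 [ 0.4957 -0.1339  0.318 ]
```

View pics/s2o.png

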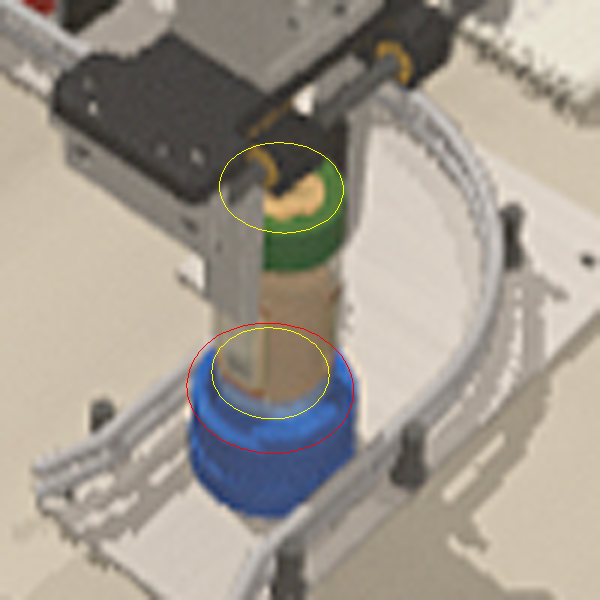

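The overlay in s2o puts the jar base (centre about (273,375)) inside the puck rim (centre about (272,390)), consistent with centred. I'll lower in small steps and watch the force.

Request:
{"fn": "play_rows", "kwargs": {"translation": [[0, 0, 0.1], [0, 0, 0.1], [0, 0, 0.05], [0, 0, 0.05], [0, 0, 0.05], [0, 0, 0]], "twist": [[0, 0, 0], [0, 0, 0], [0, 0, 0], [0, 0, 0], [0, 0, 0], [0, 0, 0]], "gripper": [-1, -1, -1, -1, -1, -1]}}

```text
time: 10.55
tool_pos: [0.4955, -0.1342, 0.3033]
ee_rot: [-3.141, -0.0, 1.571]
wrist_force: [-0.1, -0.5, -0.8]
width: 0.045
finger_force: 30.0
```

Request:
{"fn": "play_rows", "kwargs": {"translation": [[0, 0, 0.08], [0, 0, 0.08], [0, 0, 0.08], [0, 0, 0.08], [0, 0, 0.06], [0, 0, 0]], "twist": [[0, 0, 0], [0, 0, 0], [0, 0, 0], [0, 0, 0], [0, 0, 0], [0, 0, 0]], "gripper": [-1, -1, -1, -1, -1, -1]}}

```text
time: 11.15
tool_pos: [0.4954, -0.1341, 0.2879]
ee_rot: [-3.141, -0.0, 1.571]
wrist_force: [0.5, -0.8, -1.2]
width: 0.0452
finger_force: 30.0
```

Request:
{"fn": "play_rows", "kwargs": {"translation": [[0, 0, 0.03], [0, 0, 0.03], [0, 0, 0]], "twist": [[0, 0, 0], [0, 0, 0], [0, 0, 0]], "gripper": [-1, -1, -1]}}

```text
time: 11.45
tool_pos: [0.4955, -0.1342, 0.286]
ee_rot: [-3.142, -0.0, 1.571]
wrist_force: [0.3, 0.4, -1.8]
width: 0.0449
finger_force: 30.0
```

Request:
{"fn": "play_rows", "kwargs": {"translation": [[0, 0, 0.02], [0, 0, 0.02], [0, 0, 0]], "twist": [[0, 0, 0], [0, 0, 0], [0, 0, 0]], "gripper": [-1, -1, -1]}}

```text
time: 11.75
tool_pos: [0.4955, -0.1342, 0.2844]
ee_rot: [-3.141, -0.0, 1.571]
wrist_force: [0.2, 0.2, -0.4]
width: 0.045
finger_force: 30.0
```

Request:
{"fn": "play_rows", "kwargs": {"translation": [[0, 0, 0], [0, 0, 0], [0, 0, 0], [0, 0, 0], [0, 0, 0], [0, 0, 0], [0, 0, 0], [0, 0, 0]], "twist": [[0, 0, 0], [0, 0, 0], [0, 0, 0], [0, 0, 0], [0, 0, 0], [0, 0, 0], [0, 0, 0], [0, 0, 0]], "gripper": [1, 1, 1, 1, 1, 1, 1, 1]}}

```text
time: 12.55
tool_pos: [0.4956, -0.1342, 0.2845]
ee_rot: [3.142, -0.0, 1.571]
wrist_force: [-0.1, -0.6, -0.1]
width: 0.0943
finger_force: 0.0
```

Request:
{"fn": "play_rows", "kwargs": {"translation": [[0, 0, -0.1], [0, 0, -0.2], [0, 0, -0.5], [0, 0, -0.7], [0, 0, -0.8], [0, 0, -0.2], [0, 0, 0], [0, 0, 0]], "twist": [[0, 0, 0], [0, 0, 0], [0, 0, 0], [0, 0, 0], [0, 0, 0], [0, 0, 0], [0, 0, 0], [0, 0, 0]], "gripper": [1, 1, 1, 1, 1, 1, 1, 1]}}

```text
time: 13.35
tool_pos: [0.4953, -0.1341, 0.3832]
ee_rot: [-3.14, -0.001, 1.571]
wrist_force: [0.8, -0.4, -0.4]
width: 0.0941
finger_force: 0.0
```

Request:
{"fn": "play_rows", "kwargs": {"translation": [[0, 0, 0], [0, 0, 0], [0, 0, 0], [0, 0, 0], [0, 0, 0], [0, 0, 0], [0, 0, 0], [0, 0, 0]], "twist": [[0, 0, 0.974], [0, 0, 0.974], [0, 0, 0.974], [0, 0, 0.974], [0, 0, 0.974], [0, 0, 0.974], [0, 0, 0.974], [0, 0, 0.974]], "gripper": [-1, -1, -1, -1, -1, -1, -1, -1]}}

```text
time: 14.15
tool_pos: [0.4953, -0.1341, 0.3818]
ee_rot: [-3.137, 0.002, 0.788]
wrist_force: [-0.5, -0.0, -0.8]
width: 0.0337
finger_force: 0.0
```

Request:
{"fn": "play_rows", "kwargs": {"translation": [[0, 0, 0], [0, 0, 0], [0, 0, 0], [0, 0, 0], [0, 0, 0], [0, 0, 0], [0, 0, 0], [0, 0, 0]], "twist": [[0, 0, 0.974], [0, 0, 0.974], [0, 0, 0.974], [0, 0, 0.974], [0, 0, 0.974], [0, 0, 0.974], [0, 0, 0.974], [0, 0, 0.974]], "gripper": [-1, -1, -1, -1, -1, -1, -1, -1]}}

```text
time: 14.95
tool_pos: [0.4953, -0.1341, 0.3817]
ee_rot: [-3.14, 0.004, 0.008]
wrist_force: [-0.2, 0.3, 0.5]
width: 0.0003
finger_force: 0.0
```

Request:
{"fn": "play_rows", "kwargs": {"translation": [[-0.4, -0.05, 0], [-0.8, 0, 0], [-0.8, 0, 0], [-0.75, 0, 0], [0, 0, 0], [0, 0, 0]], "twist": [[0, 0, 0], [0, 0, 0], [0, 0, 0], [0, 0, 0], [0, 0, 0], [0, 0, 0]], "gripper": [-1, -1, -1, -1, -1, -1]}}

```text
time: 15.55
tool_pos: [0.3853, -0.1335, 0.3831]
ee_rot: [-3.14, 0.001, 0.012]
wrist_force: [0.7, -0.2, -0.2]
width: 0.0004
finger_force: 0.0
```

```bash
python3 - <<'E'
from h import *
np.set_printoptions(precision=4,suppress=True)
save('wrist','w4');o=robot.get_obs();print(o['time'],o['tool_pos'],o['ee_rot'],o['width'])
for n in('puck','guide','corner','stop','spice_jar'):print(n,[(round(d['score'],2),np.round(d['centre'],4).tolist()) for d in robot.spot_point(n,'wrist')])
P=np.array([.5455,-.132,0]);im=cv2.imread('pics/w4.png')
for psi,col in((0,(0,0,255)),(.02,(255,0,255))):
    R=np.array([[np.cos(psi),-np.sin(psi)],[np.sin(psi),np.cos(psi)]])
    for off in(-.0375,.0375):
        s=np.linspace(0,1,40);a=s*np.pi/2;r=.095-off
        g=np.vstack([np.c_[-.13+.13*s,0*s+off],np.c_[r*np.sin(a),.095-r*np.cos(a)],np.c_[0*s+r,.095+.2*s]])
        q=proj('wrist',np.c_[g@R.T+P[:2],np.full(len(g),.030)])
        cv2.polylines(im,[q.astype(np.int32)],False,col,1)
cv2.imwrite('pics/w4o.png',im)
E
```

```text
15.6 [ 0.3858 -0.1336  0.3833] [-3.1406  0.0011  0.0122] 2.2592407552040662e-05
puck [(0.54, [0.545, -0.1279, 0.0041])]
guide [(0.62, [0.5442, -0.1287, -0.0006]), (0.47, [0.4985, -0.1351, 0.0256])]
corner [(0.75, [0.5479, -0.0358, 0.0075])]
stop []
spice_jar [(0.92, [0.4961, -0.1358, 0.0255]), (0.77, [0.3871, 0.2317, 0.0026])]
```

View pics/w4o.png

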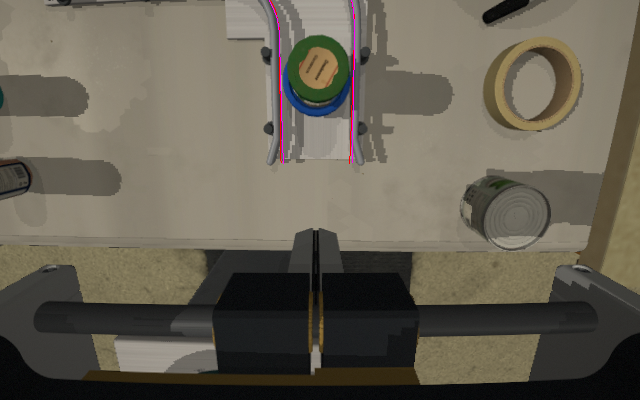

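The jar stands in the puck at (318,75), centred in the lane, and the modelled bar lines match. The tape, the tin and the other jar haven't moved. Next I tilt the tool back by 0.3 and lower the closed fingers behind the puck.

Request:
{"fn": "play_rows", "kwargs": {"translation": [[0, 0, 0], [0, 0, 0], [0, 0, 0], [0, 0, 0], [0, 0, 0]], "twist": [[0, 0.8, 0], [0, 0.8, 0], [0, 0.8, 0], [0, 0.6, 0], [0, 0, 0]], "gripper": [-1, -1, -1, -1, -1]}}

```text
time: 16.35
tool_pos: [0.3854, -0.1336, 0.3844]
ee_rot: [-3.141, -0.3, 0.012]
wrist_force: [-0.3, 0.1, -0.1]
width: 0.0001
finger_force: 0.0
```

Request:
{"fn": "play_rows", "kwargs": {"translation": [[-0.2, 0, 0.65], [-0.2, 0, 0.65], [-0.2, 0, 0.65], [-0.2, 0, 0.65], [-0.2, 0, 0.65], [-0.08, 0, 0.26], [0, 0, 0], [0, 0, 0]], "twist": [[0, 0, 0], [0, 0, 0], [0, 0, 0], [0, 0, 0], [0, 0, 0], [0, 0, 0], [0, 0, 0], [0, 0, 0]], "gripper": [-1, -1, -1, -1, -1, -1, -1, -1]}}

```text
time: 17.15
tool_pos: [0.3864, -0.1338, 0.2386]
ee_rot: [3.141, -0.301, 0.013]
wrist_force: [-0.8, 1.1, -0.1]
width: 0.0004
finger_force: 0.0
```

```bash
cat > st.py <<'E'
from h import *
from scipy.spatial.transform import Rotation as Ro
np.set_printoptions(precision=4,suppress=True)
o=robot.get_obs();R=Ro.from_euler('xyz',o['ee_rot']).as_matrix()
T=o['tool_pos']+R@[0,0,robot.tcp_to_tips];print('t',o['time'],'tcp',o['tool_pos'],'rot',o['ee_rot'],'tip',T,'zax',R[:,2],'F',o['wrist_force'],'q',o['joint_positions'])
E
python3 st.py
```

```text
t 17.15 tcp [ 0.3864 -0.1338  0.2386] rot [ 3.141  -0.3011  0.0128] tip [ 0.4455 -0.1332  0.0484] zax [ 0.2965  0.0032 -0.955 ] F [-0.7603  1.0776 -0.1399] q [-0.5295 -0.2331  2.0215  0.1721  1.099   0.9698]
```

Request:
{"fn": "play_rows", "kwargs": {"translation": [[-0.1, 0, 0.33], [-0.11, 0, 0.34], [0, 0, 0], [0.06, 0, 0.0185], [0.06, 0, 0.0185], [0.06, 0, 0.0185], [0.06, 0, 0.0185], [0, 0, 0]], "twist": [[0, 0, 0], [0, 0, 0], [0, 0, 0], [0, 0, 0], [0, 0, 0], [0, 0, 0], [0, 0, 0], [0, 0, 0]], "gripper": [-1, -1, -1, -1, -1, -1, -1, -1]}}

```text
time: 17.95
tool_pos: [0.396, -0.1335, 0.2099]
ee_rot: [3.141, -0.3, 0.013]
wrist_force: [-2.0, -0.6, -0.0]
width: 0.0005
finger_force: 0.7
```

```bash
python3 st.py
```

```text
t 17.95 tcp [ 0.396  -0.1335  0.2099] rot [ 3.1412 -0.3001  0.0128] tip [ 0.4549 -0.1329  0.0196] zax [ 0.2956  0.0034 -0.9553] F [-1.9534 -0.5972 -0.0098] q [-0.5157 -0.1748  2.0373  0.1749  1.0246  0.9704]
```

Request:
{"fn": "play_rows", "kwargs": {"translation": [[0.06, 0, 0.0185], [0.12, 0, 0.037], [0.12, 0, 0.037], [0.12, 0, 0.037], [0.12, 0, 0.037], [0.12, 0, 0.037]], "twist": [[0, 0, 0], [0, 0, 0], [0, 0, 0], [0, 0, 0], [0, 0, 0], [0, 0, 0]], "gripper": [-1, -1, -1, -1, -1, -1]}}

```text
time: 18.55
tool_pos: [0.4238, -0.133, 0.2094]
ee_rot: [-3.141, -0.3, 0.012]
wrist_force: [-2.6, 0.1, 1.6]
width: 0.0005
finger_force: 1.3
```

```bash
python3 st.py
```

```text
t 18.55 tcp [ 0.4238 -0.133   0.2094] rot [-3.1413 -0.2998  0.0124] tip [ 0.4826 -0.1323  0.0191] zax [ 0.2953  0.0039 -0.9554] F [-2.5638  0.1045  1.6286] q [-0.4802 -0.1099  1.9828  0.1661  1.0092  1.0079]
```

Request:
{"fn": "play_rows", "kwargs": {"translation": [[0.127, 0, 0.039], [0.127, 0, 0.039], [0.127, 0, 0.039], [0.127, 0, 0.039], [0.1164, 0.122, 0.036], [0.1164, 0.122, 0.036], [0.1164, 0.122, 0.036], [0.1164, 0.122, 0.036]], "twist": [[0, 0, 0], [0, 0, 0], [0, 0, 0], [0, 0, 0], [0.148, 0, -0.4775], [0.148, 0, -0.4775], [0.148, 0, -0.4775], [0.148, 0, -0.4775]], "gripper": [-1, -1, -1, -1, -1, -1, -1, -1]}}

```text
time: 19.35
tool_pos: [0.466, -0.1506, 0.2094]
ee_rot: [-3.141, -0.299, 0.214]
wrist_force: [-5.0, 0.6, 2.9]
width: 0.0008
finger_force: 2.2
```

```bash
cat >> st.py <<'E'
# guide-frame check: puck centre from finger, ideal arc
psi=.012;G=np.array([.5455,-.1325]);Rg=np.array([[np.cos(psi),-np.sin(psi)],[np.sin(psi),np.cos(psi)]])
yaw=o['ee_rot'][2]-psi;tg=Rg.T@(T[:2]-G);e=np.array([np.cos(yaw),np.sin(yaw)])
pc=tg+.0416*e;v=pc-[0,.095];print('yaw',yaw,'puck(g)',pc,'theta',np.arctan2(v[0],-v[1]),'r',np.hypot(*v),'Ffwd',o['wrist_force'][:2]@(Rg@e),'Flat',o['wrist_force'][:2]@(Rg@[e[1],-e[0]]))
E
python3 st.py
```

```text
t 19.35 tcp [ 0.466  -0.1506  0.2094] rot [-3.1407 -0.2993  0.2144] tip [ 0.5233 -0.1379  0.019 ] zax [ 0.2879  0.0636 -0.9555] F [-4.9737  0.5732  2.932 ] q [-0.4882  0.0054  1.8735  0.2232  1.0429  0.7766]
yaw 0.20237021349967654 puck(g) [0.0185 0.0032] theta 0.19879971352189071 r 0.09365616045000061 Ffwd -4.737909860675535 Flat -1.6181758089256473
```

Request:
{"fn": "play_rows", "kwargs": {"translation": [[0.1164, 0.122, 0.036], [0.1164, 0.122, 0.036], [0.1164, 0.122, 0.036], [0.1164, 0.122, 0.036], [0.1164, 0.122, 0.036], [0.1164, 0.122, 0.036]], "twist": [[0.148, 0, -0.4775], [0.148, 0, -0.4775], [0.148, 0, -0.4775], [0.148, 0, -0.4775], [0.148, 0, -0.4775], [0.148, 0, -0.4775]], "gripper": [-1, -1, -1, -1, -1, -1]}}

```text
time: 19.95
tool_pos: [0.5026, -0.1685, 0.2091]
ee_rot: [-3.139, -0.298, 0.514]
wrist_force: [-4.9, 0.1, 1.6]
width: 0.0006
finger_force: 2.2
```

```bash
python3 st.py
```

```text
t 19.95 tcp [ 0.5026 -0.1685  0.2091] rot [-3.1394 -0.2979  0.5143] tip [ 0.5533 -0.1393  0.0187] zax [ 0.2544  0.1463 -0.956 ] F [-4.9295  0.1496  1.6193] q [-0.5028  0.1144  1.7583  0.2815  1.1265  0.4499]
yaw 0.5023464927984274 puck(g) [0.0442 0.0131] theta 0.49477071878201007 r 0.09303418457403631 Ffwd -4.218115138866435 Flat -2.555426122196303
```

Request:
{"fn": "play_rows", "kwargs": {"translation": [[0.1164, 0.124, 0.036], [0.1164, 0.124, 0.036], [0.1164, 0.124, 0.036], [0.1164, 0.124, 0.036], [0.1164, 0.124, 0.036], [0.1164, 0.124, 0.036]], "twist": [[0.148, 0, -0.4775], [0.148, 0, -0.4775], [0.148, 0, -0.4775], [0.148, 0, -0.4775], [0.148, 0, -0.4775], [0.148, 0, -0.4775]], "gripper": [-1, -1, -1, -1, -1, -1]}}

```text
time: 20.55
tool_pos: [0.544, -0.1753, 0.2091]
ee_rot: [-3.141, -0.299, 0.814]
wrist_force: [-4.0, -0.6, 0.8]
width: 0.0006
finger_force: 2.0
```

```bash
python3 st.py
```

```text
t 20.55 tcp [ 0.544  -0.1753  0.2091] rot [-3.1405 -0.2986  0.814 ] tip [ 0.5841 -0.1326  0.0187] zax [ 0.2012  0.2146 -0.9557] F [-3.9605 -0.556   0.7828] q [-0.4869  0.2234  1.6311  0.3068  1.2219  0.1736]
yaw 0.80197070902985 puck(g) [0.0675 0.0294] theta 0.7995402727057553 r 0.09417197808954889 Ffwd -3.1235176195557894 Flat -2.497618115979041
```

Request:
{"fn": "play_rows", "kwargs": {"translation": [[0.1164, 0.122, 0.036], [0.1164, 0.122, 0.036], [0.1164, 0.122, 0.036], [0.1164, 0.122, 0.036], [0.1164, 0.122, 0.036], [0.1164, 0.122, 0.036], [0.1164, 0.122, 0.036], [0.1164, 0.122, 0.036]], "twist": [[0.148, 0, -0.4775], [0.148, 0, -0.4775], [0.148, 0, -0.4775], [0.148, 0, -0.4775], [0.148, 0, -0.4775], [0.148, 0, -0.4775], [0.148, 0, -0.4775], [0.148, 0, -0.4775]], "gripper": [-1, -1, -1, -1, -1, -1, -1, -1]}}

```text
time: 21.35
tool_pos: [0.5981, -0.1646, 0.2092]
ee_rot: [3.142, -0.299, 1.214]
wrist_force: [-1.9, -1.9, 0.4]
width: 0.0007
finger_force: 1.6
```

```bash
python3 st.py
```

```text
t 21.35 tcp [ 0.5981 -0.1646  0.2092] rot [ 3.1416 -0.2987  1.2136] tip [ 0.6186 -0.1097  0.0188] zax [ 0.1029  0.2757 -0.9557] F [-1.8974 -1.8994  0.3899] q [-0.4321  0.3535  1.4645  0.305   1.3567 -0.1452]
yaw 1.2016422643199036 puck(g) [0.0884 0.0607] theta 1.2010586467891577 r 0.09479475941597792 Ffwd -2.4429231579995188 Flat -1.1135762571230423
```

Request:
{"fn": "play_rows", "kwargs": {"translation": [[0.1164, 0.122, 0.036], [0.1164, 0.122, 0.036], [0.1164, 0.122, 0.036], [0.1164, 0.122, 0.036], [0.1164, 0.122, 0.036], [0.1164, 0.122, 0.036], [0.1164, 0.122, 0.036], [0.0466, 0.0488, 0.0144]], "twist": [[0.148, 0, -0.4775], [0.148, 0, -0.4775], [0.148, 0, -0.4775], [0.148, 0, -0.4775], [0.148, 0, -0.4775], [0.148, 0, -0.4775], [0.148, 0, -0.4775], [0.0592, 0, -0.191]], "gripper": [-1, -1, -1, -1, -1, -1, -1, -1]}}

```text
time: 22.15
tool_pos: [0.6407, -0.1361, 0.2092]
ee_rot: [3.141, -0.299, 1.583]
wrist_force: [-0.4, -1.7, -0.5]
width: 0.0003
finger_force: 1.0
```

```bash
python3 - <<'E'
exec(open('st.py').read())
im=robot.snapshot('top');robot.snapshot('scene')
for c in('top','scene'):
  for n in('stop','puck','corner'):print(c,n,[(round(d['score'],2),np.round(d['centre'],4).tolist()) for d in robot.spot_point(n,c)])
E
```

```text
t 22.15 tcp [ 0.6407 -0.1361  0.2092] rot [ 3.141  -0.2992  1.583 ] tip [ 0.6401 -0.0774  0.0189] zax [-0.003   0.2947 -0.9556] F [-0.4196 -1.7364 -0.4591] q [-0.3598  0.4515  1.3293  0.2797  1.4757 -0.4147]
yaw 1.5709659036827475 puck(g) [0.0953 0.0956] theta 1.5769136360479943 r 0.0952717581987023 Ffwd -1.731157726850847 Flat -0.44067144935098607
top stop [(0.56, [0.6369, 0.1164, 0.0096])]
top puck [(0.69, [0.6417, -0.0352, 0.0049])]
top corner [(0.6, [0.5418, -0.0341, 0.0071])]
scene stop [(0.67, [0.5454, -0.0374, 0.0064]), (0.56, [0.6371, 0.1184, 0.003])]
scene puck [(0.54, [0.644, -0.0358, 0.0025]), (0.38, [0.397, 0.234, -0.0011])]
scene corner [(0.72, [0.5441, -0.0353, 0.0059]), (0.42, [0.3965, 0.2358, -0.0011])]
```

Request:
{"fn": "play_rows", "kwargs": {"translation": [[0.12, 0, 0.037], [0.12, 0, 0.037], [0.12, 0, 0.037], [0.12, 0, 0.037], [0.12, 0, 0.037], [0.12, 0, 0.037], [0.12, 0, 0.037], [0.12, 0, 0.037]], "twist": [[0, 0, 0], [0, 0, 0], [0, 0, 0], [0, 0, 0], [0, 0, 0], [0, 0, 0], [0, 0, 0], [0, 0, 0]], "gripper": [-1, -1, -1, -1, -1, -1, -1, -1]}}

```text
time: 23.35
tool_pos: [0.6392, -0.0956, 0.2096]
ee_rot: [-3.14, -0.3, 1.582]
wrist_force: [-2.9, -4.8, 0.5]
width: 0.0001
finger_force: 2.8
```

```bash
python3 st.py
```

```text
t 23.35 tcp [ 0.6392 -0.0956  0.2096] rot [-3.1404 -0.2997  1.5818] tip [ 0.6383 -0.0368  0.0193] zax [-0.0045  0.2952 -0.9554] F [-2.915  -4.7864  0.4775] q [-0.3023  0.4285  1.361   0.2863  1.4532 -0.3618]
yaw 1.5697791650994577 puck(g) [0.094  0.1362] theta 1.9841245974252357 r 0.10261227626473848 Ffwd -4.754094124937209 Flat -2.9673945827509693
```

Request:
{"fn": "play_rows", "kwargs": {"translation": [[0.12, 0, 0.037], [0.12, 0, 0.037], [0.12, 0, 0.037], [0.12, 0, 0.037], [0.12, 0, 0.037], [0.12, 0, 0.037]], "twist": [[0, 0, 0], [0, 0, 0], [0, 0, 0], [0, 0, 0], [0, 0, 0], [0, 0, 0]], "gripper": [-1, -1, -1, -1, -1, -1]}}

```text
time: 23.95
tool_pos: [0.6391, -0.0646, 0.2095]
ee_rot: [-3.141, -0.302, 1.582]
wrist_force: [-1.0, -1.9, -0.6]
width: 0.0004
finger_force: 0.8
```

```bash
python3 st.py
```

```text
t 23.95 tcp [ 0.6391 -0.0646  0.2095] rot [-3.1411 -0.3017  1.5823] tip [ 0.6383 -0.0054  0.0193] zax [-0.0039  0.2971 -0.9548] F [-1.009  -1.8532 -0.5852] q [-0.257   0.4163  1.3784  0.2932  1.4358 -0.3213]
yaw 1.5703063719397738 puck(g) [0.0944 0.1676] theta 2.2264079522926874 r 0.11903225122716667 Ffwd -1.8414462708559018 Flat -1.0302272215180326
```

Request:
{"fn": "play_rows", "kwargs": {"translation": [[0.05, 0, 0.0154], [0.05, 0, 0.0154], [0.05, 0, 0.0154], [0.05, 0, 0.0154], [0.05, 0, 0.0154], [0.05, 0, 0.0154], [0.05, 0, 0.0154]], "twist": [[0, 0, 0], [0, 0, 0], [0, 0, 0], [0, 0, 0], [0, 0, 0], [0, 0, 0], [0, 0, 0]], "gripper": [-1, -1, -1, -1, -1, -1, -1]}}

```text
time: 24.65
tool_pos: [0.6389, -0.0508, 0.2097]
ee_rot: [-3.141, -0.301, 1.582]
wrist_force: [0.0, -2.5, -1.6]
width: 0.0005
finger_force: 0.7
```

```bash
python3 st.py
```

```text
t 24.65 tcp [ 0.6389 -0.0508  0.2097] rot [-3.1412 -0.3007  1.5818] tip [0.6382 0.0082 0.0194] zax [-0.0037  0.2961 -0.9551] F [ 0.0067 -2.4947 -1.581 ] q [-0.2361  0.4112  1.385   0.2942  1.4279 -0.3015]
yaw 1.5698372773453704 puck(g) [0.0944 0.1812] theta 2.3105981366268016 r 0.1278087458534544 Ffwd -2.49459194753299 Flat -0.020844134134740146
```

Request:
{"fn": "play_rows", "kwargs": {"translation": [[0.024, 0, 0.0074], [0.024, 0, 0.0074], [0.024, 0, 0.0074], [0.024, 0, 0.0074], [0.012, 0, 0.0037], [0.012, 0, 0.0037]], "twist": [[0, 0, 0], [0, 0, 0], [0, 0, 0], [0, 0, 0], [0, 0, 0], [0, 0, 0]], "gripper": [-1, -1, -1, -1, -1, -1]}}

```text
time: 25.25
tool_pos: [0.6388, -0.0459, 0.2097]
ee_rot: [-3.141, -0.301, 1.582]
wrist_force: [0.2, -0.8, -0.5]
width: 0.0003
finger_force: 0.7
```

Request:
{"fn": "play_rows", "kwargs": {"translation": [[0.012, 0, 0.0037], [0.012, 0, 0.0037], [0.012, 0, 0.0037], [0.012, 0, 0.0037]], "twist": [[0, 0, 0], [0, 0, 0], [0, 0, 0], [0, 0, 0]], "gripper": [-1, -1, -1, -1]}}

```text
time: 25.65
tool_pos: [0.6388, -0.0438, 0.2097]
ee_rot: [-3.141, -0.301, 1.582]
wrist_force: [0.2, -1.2, -0.8]
width: 0.0006
finger_force: 0.7
```

Request:
{"fn": "play_rows", "kwargs": {"translation": [[0.012, 0, 0.0037], [0.012, 0, 0.0037], [0.012, 0, 0.0037], [0.012, 0, 0.0037]], "twist": [[0, 0, 0], [0, 0, 0], [0, 0, 0], [0, 0, 0]], "gripper": [-1, -1, -1, -1]}}

```text
time: 26.05
tool_pos: [0.6388, -0.0418, 0.2097]
ee_rot: [-3.141, -0.301, 1.582]
wrist_force: [0.0, -0.8, -1.0]
width: 0.0004
finger_force: 0.7
```

Request:
{"fn": "play_rows", "kwargs": {"translation": [[0.012, 0, 0.0037], [0.012, 0, 0.0037], [0.012, 0, 0.0037], [0.012, 0, 0.0037]], "twist": [[0, 0, 0], [0, 0, 0], [0, 0, 0], [0, 0, 0]], "gripper": [-1, -1, -1, -1]}}

```text
time: 26.45
tool_pos: [0.6388, -0.0398, 0.2097]
ee_rot: [-3.141, -0.301, 1.582]
wrist_force: [-0.0, -0.2, -0.0]
width: 0.0001
finger_force: 0.7
```

Request:
{"fn": "play_rows", "kwargs": {"translation": [[0.012, 0, 0.0037], [0.012, 0, 0.0037], [0.012, 0, 0.0037], [0.012, 0, 0.0037]], "twist": [[0, 0, 0], [0, 0, 0], [0, 0, 0], [0, 0, 0]], "gripper": [-1, -1, -1, -1]}}

```text
time: 26.85
tool_pos: [0.6387, -0.0378, 0.2097]
ee_rot: [-3.141, -0.301, 1.582]
wrist_force: [0.4, -1.8, -0.7]
width: 0.0006
finger_force: 0.7
```

Request:
{"fn": "play_rows", "kwargs": {"translation": [[0.012, 0, 0.0037], [0.012, 0, 0.0037], [0.012, 0, 0.0037], [0.012, 0, 0.0037]], "twist": [[0, 0, 0], [0, 0, 0], [0, 0, 0], [0, 0, 0]], "gripper": [-1, -1, -1, -1]}}

```text
time: 27.25
tool_pos: [0.6387, -0.0365, 0.2098]
ee_rot: [-3.141, -0.299, 1.582]
wrist_force: [-0.1, -6.0, -1.0]
width: 0.0008
finger_force: 2.6
```

Request:
{"fn": "play_rows", "kwargs": {"translation": [[0.0075, 0, 0.0023], [0, 0, 0], [0, 0, 0]], "twist": [[0, 0, 0], [0, 0, 0], [0, 0, 0]], "gripper": [-1, -1, -1]}}

```text
time: 27.55
tool_pos: [0.6388, -0.0364, 0.2098]
ee_rot: [-3.141, -0.298, 1.581]
wrist_force: [-0.6, -6.0, -0.2]
width: 0.0004
finger_force: 2.7
```

Request:
{"fn": "play_rows", "kwargs": {"translation": [[0, 0, 0]], "twist": [[0, 0, 0]], "gripper": [-1]}}

```text
time: 27.65
tool_pos: [0.6388, -0.0364, 0.2098]
ee_rot: [-3.141, -0.298, 1.581]
wrist_force: [0.2, -4.7, -0.8]
width: 0.0007
finger_force: 2.7
```

Request:
{"fn": "play_rows", "kwargs": {"translation": [[0, 0, 0], [0, 0, 0]], "twist": [[0, 0, 0], [0, 0, 0]], "gripper": [-1, -1]}}

```text
time: 27.85
tool_pos: [0.6387, -0.0364, 0.2098]
ee_rot: [-3.141, -0.298, 1.581]
wrist_force: [-0.1, -5.7, -1.1]
width: 0.0004
finger_force: 2.7
```

Request:
{"fn": "play_rows", "kwargs": {"translation": [[0.006, 0, 0.0018], [0.006, 0, 0.0018], [0, 0, 0], [0, 0, 0]], "twist": [[0, 0, 0], [0, 0, 0], [0, 0, 0], [0, 0, 0]], "gripper": [-1, -1, -1, -1]}}

```text
time: 28.25
tool_pos: [0.6388, -0.0362, 0.2098]
ee_rot: [-3.142, -0.298, 1.581]
wrist_force: [-0.6, -6.2, -0.9]
width: 0.0006
finger_force: 3.1
```

Request:
{"fn": "play_rows", "kwargs": {"translation": [[0, 0, 0], [0, 0, 0]], "twist": [[0, 0, 0], [0, 0, 0]], "gripper": [-1, -1]}}

```text
time: 28.45
tool_pos: [0.6388, -0.0362, 0.2098]
ee_rot: [-3.142, -0.298, 1.581]
wrist_force: [-0.3, -5.9, 0.4]
width: 0.0004
finger_force: 3.1
```

Raising it to about 8 N and holding.

Request:
{"fn": "play_rows", "kwargs": {"translation": [[0.012, 0, 0.0037], [0.012, 0, 0.0037], [0, 0, 0]], "twist": [[0, 0, 0], [0, 0, 0], [0, 0, 0]], "gripper": [-1, -1, -1]}}

```text
time: 28.75
tool_pos: [0.6389, -0.0358, 0.2099]
ee_rot: [3.141, -0.296, 1.581]
wrist_force: [-0.6, -8.0, -0.8]
width: 0.0003
finger_force: 4.0
```

Request:
{"fn": "play_rows", "kwargs": {"translation": [[0, 0, 0], [0, 0, 0], [0, 0, 0], [0, 0, 0], [0, 0, 0]], "twist": [[0, 0, 0], [0, 0, 0], [0, 0, 0], [0, 0, 0], [0, 0, 0]], "gripper": [-1, -1, -1, -1, -1]}}

```text
time: 29.25
tool_pos: [0.6389, -0.0358, 0.2099]
ee_rot: [3.141, -0.296, 1.581]
wrist_force: [-0.4, -8.1, -0.2]
width: 0.0006
finger_force: 4.0
```

Request:
{"fn": "play_rows", "kwargs": {"translation": [[-0.03, 0, -0.0093], [-0.06, 0, -0.0185], [-0.24, 0, -0.074], [-0.24, 0, -0.074], [-0.24, 0, -0.074], [-0.12, 0, -0.037], [0, 0, 0]], "twist": [[0, 0, 0], [0, 0, 0], [0, 0, 0], [0, 0, 0], [0, 0, 0], [0, 0, 0], [0, 0, 0]], "gripper": [-1, -1, -1, -1, -1, -1, -1]}}

```text
time: 29.95
tool_pos: [0.6392, -0.0739, 0.2097]
ee_rot: [-3.141, -0.301, 1.581]
wrist_force: [0.2, 0.1, 0.8]
width: 0.0004
finger_force: 0.0
```

Request:
{"fn": "play_rows", "kwargs": {"translation": [[0, 0, -0.4], [0, 0, -0.8], [0, 0, -0.9], [0, 0, -0.9], [0, 0, -0.8], [0, 0, -0.4], [0, 0, 0], [0, 0, 0]], "twist": [[0, 0, 0], [0, 0, 0], [0, 0, 0], [0, 0, 0], [0, 0, 0], [0, 0, 0], [0, 0, 0], [0, 0, 0]], "gripper": [-1, -1, -1, -1, -1, -1, -1, -1]}}

```text
time: 30.75
tool_pos: [0.6396, -0.1225, 0.3706]
ee_rot: [3.141, -0.3, 1.582]
wrist_force: [-1.4, 0.2, -0.7]
width: 0.0005
finger_force: 0.0
```

```bash
python3 - <<'E'
exec(open('st.py').read())
save('scene','s9',(240,120,400,240),5)
for n in('puck','stop','spice_jar'):print(n,[(round(d['score'],2),np.round(d['centre'],4).tolist()) for d in robot.spot_point(n,'scene')])
E
```

```text
t 30.75 tcp [ 0.6396 -0.1225  0.3706] rot [ 3.1413 -0.3005  1.5824] tip [ 0.639  -0.0636  0.1803] zax [-0.0032  0.2959 -0.9552] F [-1.4131  0.1757 -0.7162] q [-0.3413  0.3474  1.1416  0.2863  1.7516 -0.3151]
yaw 1.5703706005656637 puck(g) [0.0943 0.1094] theta 1.722286868165622 r 0.09543541116091002 Ffwd 0.19206365271660433 Flat -1.410973425711388
puck [(0.51, [0.636, 0.066, 0.0028])]
stop [(0.74, [0.6339, 0.1204, 0.0061])]
spice_jar [(0.87, [0.6357, 0.0589, 0.023]), (0.85, [0.393, 0.2356, -0.0008]), (0.76, [0.4906, 0.2577, -0.0041])]
```

View pics/s9.png

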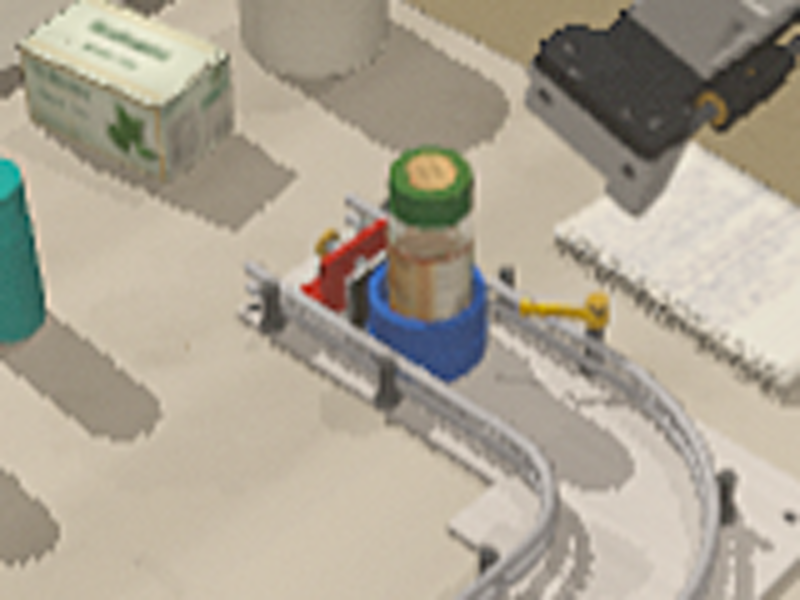

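The jar stands upright in the puck (430,290), right against the black pad. The flap blade (520–598, 307) is sprung out as it was at the start, and the gripper is clear. I'm handing in the job.

```bash
python3 -c "
from bench import robot
print(robot.close_job())"
```

```text
the job is handed in; nothing more can be done
None
```

The job is handed in (the call returned no verdict): the brown-label jar stands upright in the puck, which I pressed against the rubber stop at about 8 N for over half a second, and in the last picture the flap is sprung back and the robot is clear.

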